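# Move the potatoes off the hot zone and cover them

### The job

The potatoes are done, and a ceramic zone stays hot: switch off the back zone with its knob (the left of the two), then draw the saucepan forward by its small loop handle, keeping it on the glass all the way and never lifting it, until its base stands inside the front ring, and let go. Then take it by the long handle and swing that round, the pan staying in the front ring, until the handle points squarely to the sink side of the hob. Last, take the lid from the chopping board and set it (not drop it) on the pan so that it sits fully home; leave the other knob, the canister and the oil bottle alone.

Things in the scene. Friction and masses are not known exactly. Their poses are not given: they have to be found in the camera images.
- hob: Black glass hob let into the worktop left of the sink, fixed; 380 mm (x) by 240 mm (y), glass top 6 mm above the worktop. Origin: centre of its underside, at worktop height. x points away from the robot to the wall, y to the robot's left (sink side: -y). Two grey printed rings mark the zones, front and back, 165 mm apart; two knobs near the front edge.
- front_ring (a point): Centre of the front printed ring, on the glass; the ring's inside radius is 76 mm and the pan's flat base has a radius of 60 mm, so the base stands inside it when the centres are within 16 mm.
- back_ring (a point): Centre of the back printed ring (inside radius 80 mm), on the glass, 165 mm behind the front one. The saucepan starts here, within 20 mm.
- back_knob (a joint): Turn of the left knob, which works the back zone, in rad. 0 is off, against its stop, with the white pointer line toward the robot (hob -x); it grows clockwise seen from above, up to 1.8. It starts switched on, at 0.8 to 1.3: turn it anticlockwise to the stop. Light friction, no spring.
- back_knob_grip (a point): On the axis of the left knob, 19 mm above the glass, where its grip bar is pinched. The knob is a disc of radius 19 mm and 6 mm high with a bar 36 mm long, 12 mm wide and 22 mm high on it (top 28 mm above the glass). At joint value q the bar lies along the hob's x axis turned by -q about z.
- front_knob (a joint): Turn of the right knob (front zone), rad; off at 0. Leave it alone. It stands 75 mm to the right of the left knob (hob -y), of the same shape.
- saucepan: Steel saucepan of potatoes, 0.5 to 0.75 kg, 136 mm across (rim 141), 85 mm high, wall 3 mm. Origin: centre of its underside; x along the long handle, z up. Black level handle on +x, 92 to 218 mm from the pan's axis, 20 mm wide (y), 14 mm thick, its middle 70 mm above the underside. Opposite (-x) a loop handle of 9 mm round bar. At first the long handle is 0.1 to 0.5 rad clockwise of hob +x.
- loop_grip (a point): Middle of the loop handle's cross bar: 116 mm from the pan's axis, 70 mm above its underside, 9 mm thick, straight for 48 mm along the pan's y; 44 mm of free gap between bar and pan wall. Pinch it along the pan's x.
- pan_mouth (a point): Centre of the pan's mouth, at rim height, 85 mm above the pan's underside.
- lid: Round steel lid, 143 mm across, 0.22 kg, lying right way up on the chopping board. Origin: centre of its underside, the bottom of a plug of radius 60 mm that reaches 8 mm down into the pan (inside radius 65 mm); the flange that rests on the rim is 8 mm above the origin. Fully home, its origin is 77 mm above the pan's underside, on the pan's axis. Any turn about z is right.
- lid_knob (a point): Middle of the lid's round black knob, 38 mm above the lid's origin; knob 36 mm across, 23 mm high (top 49 mm above the origin).
- board: Wooden chopping board, fixed, 200 by 300 by 18 mm, right of the sink, on which the lid lies; origin under its centre. Between board and hob the tap stands behind the sink; its spout arches toward the robot to 0.64 m from the robot's axis, the mouth 0.25 m and the arch 0.40 m above the worktop: carry the lid past in front of it.
- canister: Green canister, 97 mm across, 150 mm high, left of the hob; origin under its centre. Leave it standing.
- oil_bottle: Oil bottle, 58 mm across, 281 mm high, left of the hob behind the canister; origin under its centre. Leave it standing.

How it is judged:
By the outcome, as a careful person would: the job done as asked, in the order asked, and still so for the second after the job is handed in, with the robot touching nothing.
It also fails if it takes over 72 s, if anything falls off the work surface, if the arm or the gripper's body presses on something with over 40 N, if the wrist force passes 120 N, or if a joint passes its speed limit or range.

### The arm

A 6-joint arm with a two-finger parallel gripper is mounted at the origin on a cart in front of the work surface, level with it; the furniture and walls round the work are solid. World frame = base frame: x ahead of the robot, y to its left, z up, the work surface at z = 0. Lengths are in m, angles in rad, forces in N, time in s.
With the tool pointing down it reaches from about 0.35 to 0.975 m from the base axis. Payload 7.1 kg.
Tool frame: the origin (TCP) lies on the centre line of the jaws, within the pads' length; the fingertips stand 22 mm ahead of it and the grasp point (between the pads) lies 3 mm ahead of it; z points along the fingers, y is the line along which they close (so a half turn about z gives the same grasp; the last joint's range is limited). The gripper opens to 88 mm and grips with 3 to 60 N. Pads are 20 mm wide; open, the fingers measure 115 mm over their backs; the gripper's body (75 mm by 178 mm) begins 61 mm behind the grasp point.
Start: joints at [-1.268, 0.423, 1.63, -0, 1.089, -0.019], TCP at [0.198, -0.593, 0.245] pointing down, gripper open.
Joint ranges: [-3, 3], [-0.9, 2.11], [0.09, 2.58], [-1.31, 4.45], [0.11, 2.69], [-2.54, 2.54]. Speed limits (rad/s): [2.39, 2.39, 3.01, 3.14, 3.14, 3.14].

### API

Orientations are given as a rotation vector (axis times angle).
In Python, from station import r, viewer gives the robot as it stands.
- The arm moves only by the shell command python3 -m inch 'ROWS' [OPENING]. ROWS is JSON, a list that holds one entry, the list of rows, each a list of 6 numbers: the shift along the tool's x, y, z each as a share of 80 mm, from -1 to 1, then the turn, a rotation vector about the tool's x, y, z each as a share of 180 degrees, from -1 to 1. A call has 1 to 12 rows; each row is the pose to reach, as a shift and turn from the pose commanded when the call began, along the tool's axes at that moment, turning the shorter way round; what a row does not reach only later rows make up. A row lasts 1/8 s, in which the tool goes at most 62.5 mm and 10.7 degrees, less where a joint would pass 70% of its speed; a pose out of reach is approached as far as the arm can. A call with a number of a shift or a turn outside -1 to 1 is refused whole. A call with a gripper value outside its range is refused whole. OPENING is the gripper's target within -1 to 1 (shut at 1, half-way at 0, fully open at -1), set as the call begins (- or left out, the last holds). The fingers move at their own pace and stop on an object; the grip force is fixed at half the most. Time passes only in rows, so rows that repeat a pose let the fingers close. It gives the time, the measured TCP pose, the force, the opening and the grip force at its end, in the units of the state.
- r.observe(): the state, without advancing time (a new reading comes with each control period).
- viewer.capture(name): name is "scene" or "top"; returns (picture, depth): 384x512x3 uint8, red, green, blue; 384x512 float32, m along the optical axis (not along the pixel's ray), 0 where there is no reading.
- viewer.camera_model(name): a dict with "fov_y" (degrees; the focal length in pixels is half the picture's height over the tangent of half this angle, whatever the lens; pixels are square), "cx", "cy" (the principal point, pixels), "k1" (the pictures are not rectified: a ray, as slopes to the right and down, at radius r is drawn at 1 + k1 r^2 times it, then the intrinsics apply), "world_to_cam" (4x4, takes a point from world to camera coordinates). Camera axes: x right, y up, looking along -z (the intrinsics and any distortion apply to the point x, -y, -z); pixel columns grow to the right and rows downward; lengths in m; the calibration is good to about 2 mm. A picture is of the moment at which its call begins. camera_model takes no time and is no camera call.
- r.job_done(): hands the job in; it is judged then, once.
The state is a dict: "time_s": time; "q": joint angles; "qd": joint speeds; "tau": joint torques, N m; "eef_pos": TCP position; "orientation": TCP orientation; "ft_force": force on the tool from outside, world axes, zero at the start; "wrist_torque": the same for the moment, N m; "opening": finger opening in m; "gripper_force": force on a finger pad.
Only numpy, scipy, OpenCV 4.12 (cv2) and the standard library are available. Lean on these libraries where they do the work, as an engineer would, in place of code of your own. Each camera call takes 0.05 s, during which the arm holds its last target. There are 200 camera calls.

## Working session

There is one attempt and no reset: what is moved stays moved. The work goes in short steps, Python scripts to look and compute and a shell command to move; the robot and the scene stay as the last step left them, time stands still between calls to the robot, and variables do not carry over. Pictures are saved under pics/ and viewed, at most 10 in all, crops included, and the job is handed in when it is done.

```bash
ls; mkdir -p pics
cat > h.py <<'E'
import numpy as np, cv2
from station import r, viewer
from scipy.spatial.transform import Rotation as R
def cap(n,save=None):
    im,d=viewer.capture(n)
    if save: cv2.imwrite('pics/'+save,im[:,:,::-1])
    return im,d
def cloud(n,d):
    m=viewer.camera_model(n);H,W=d.shape
    f=H/2/np.tan(np.radians(m['fov_y'])/2)
    K=np.array([[f,0,m['cx']],[0,f,m['cy']],[0,0,1.]])
    v,u=np.mgrid[:H,:W]
    p=cv2.undistortPoints(np.stack([u,v],-1).reshape(-1,1,2).astype(float),K,np.array([m['k1'],0,0,0.])).reshape(-1,2)
    # given: distorted = ray*(1+k1 r^2)
    dd=d.reshape(-1)
    c=np.stack([p[:,0]*dd,-p[:,1]*dd,-dd,np.ones_like(dd)],1)
    w=(np.linalg.inv(m['world_to_cam'])@c.T).T[:,:3].reshape(H,W,3)
    w[d==0]=np.nan
    return w
def rows(target_pos,yaw=None):
    """shift from the current pose in tool axes, in shares of 80 mm"""
    s=r.observe(); Rm=R.from_rotvec(s['orientation'])
    return Rm.inv().apply(np.array(target_pos)-s['eef_pos'])/0.08
E
python3 - <<'E'
from h import *
for n in ('scene','top'):
    im,d=cap(n,n+'1.png'); np.savez(n+'1.npz',im=im,d=d,w=cloud(n,d))
    m=viewer.camera_model(n);print(n,m['fov_y'],m['k1'],np.linalg.inv(m['world_to_cam'])[:3,3])
s=r.observe();print(s);print(R.from_rotvec(s['orientation']).as_matrix().round(3))
E
```

```text
pics
scene 47.10885762314581 0.059054935003356665 [-0.13599758  0.91014664  1.18753319]
top 44.78227298054294 0.027400046746761705 [-0.48763848 -0.33354896  1.50944837]
{'time_s': 0.1, 'q': array([-1.26796728e+00,  4.23755075e-01,  1.63061842e+00, -2.49073978e-05,
        1.08857079e+00, -1.90334153e-02]), 'qd': array([ 0.00146192, -0.00200865, -0.00122151, -0.00098444,  0.00098917,
       -0.00014009]), 'tau': array([ 1.95108032e-04, -5.45609057e+01, -2.74325395e+01,  6.44625351e-02,
        1.88079744e-02, -1.75389005e-05]), 'eef_pos': array([ 0.19756709, -0.59245674,  0.24398333]), 'orientation': array([-3.09967794e+00, -5.03204895e-01,  3.34418766e-04]), 'ft_force': array([ 0.37811681, -0.07022862, -0.30452069]), 'wrist_torque': array([ 0.00155487, -0.00941864, -0.02434849]), 'gripper_force': 0.0, 'opening': 0.08784847515125112}
[[ 0.949  0.316 -0.   ]
 [ 0.316 -0.949  0.001]
 [ 0.    -0.001 -1.   ]]
```

```bash
python3 -c "
import cv2
a=cv2.imread('pics/scene1.png');b=cv2.imread('pics/top1.png')
cv2.imwrite('pics/a.png',a);cv2.imwrite('pics/b.png',b)"
```

```text
(no output)
```

View pics/top1.png

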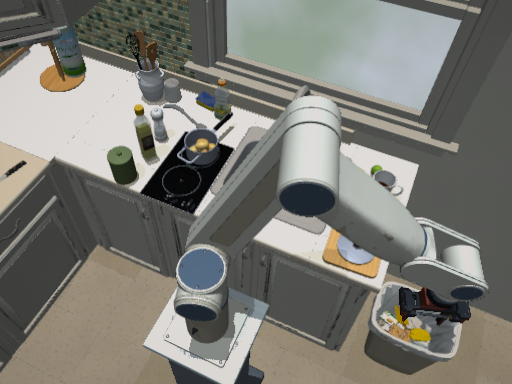

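View pics/scene1.png

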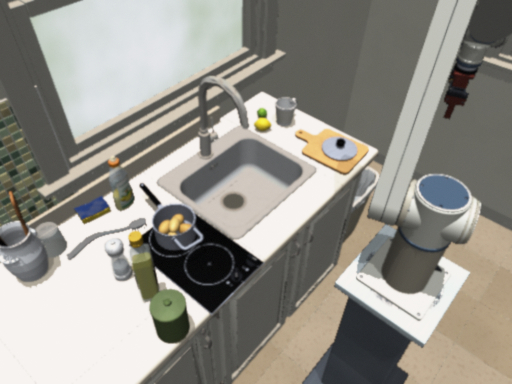

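```bash
cat >> h.py <<'E'
def proj(n,P):
    m=viewer.camera_model(n);f=192/np.tan(np.radians(m['fov_y'])/2)
    c=np.c_[P,np.ones(len(P))]@m['world_to_cam'].T
    x=c[:,0]/-c[:,2];y=-c[:,1]/-c[:,2];k=1+m['k1']*(x*x+y*y)
    return np.stack([m['cx']+f*x*k,m['cy']+f*y*k],1)
def ortho(n,im,z,x0,x1,y0,y1,s):
    """top-down warp at height z; row 0 = x1, col 0 = y1 (left)"""
    h=int((x1-x0)/s);w=int((y1-y0)/s)
    v,u=np.mgrid[:h,:w];P=np.stack([x1-v*s,y1-u*s,0*u+z],-1).reshape(-1,3)
    q=proj(n,P).reshape(h,w,2).astype(np.float32)
    return cv2.remap(im,q[...,0],q[...,1],cv2.INTER_LINEAR)
E
python3 - <<'E'
from h import *
for n in ('scene','top'):
    z=np.load(n+'1.npz');w=z['w'];im=z['im'].astype(int)
    px=[(175,228),(209,263),(340,147),(171,318),(143,270)] if n=='scene' else [(203,147),(182,181),(355,247),(121,165),(146,135)]
    print(n,[w[v,u].round(3).tolist() for u,v in px])
    # proof of undistort
    p=w[px[1][1],px[1][0]];print(proj(n,p[None]))
    # lid knob: above board
    X,Y,Z=w[...,0],w[...,1],w[...,2]
    a=(X>.4)&(X<1)&(Y<-.25)&(Y>-.65)&(Z>.05)&(Z<.1);print('lidhi',a.sum(),np.nanmedian(w[a],0) if a.sum() else '')
    print(n,'z med worktop',np.nanmedian(Z[(X>.4)&(X<.9)&(Y>.6)&(Y<.8)]))
z=np.load('scene1.npz')['im'];t=np.load('top1.npz')['im']
a=ortho('scene',z,.006,.4,1.0,.05,.6,.0015);b=ortho('top',t,.006,.4,1.0,.05,.6,.0015)
o=np.hstack([a,b]);cv2.imwrite('pics/o1.png',o[...,::-1]);print(o.shape)
E
```

```text
scene [[0.636, 0.376, 0.064], [0.487, 0.374, 0.006], [0.477, -0.362, 0.034], [0.375, 0.615, 0.13], [0.519, 0.582, 0.169]]
[[209. 263.]]
lidhi 640 [ 0.7906046  -0.38777861  0.07217716]
scene z med worktop 0.0012234923153858768
top [[0.641, 0.352, 0.063], [0.481, 0.366, 0.01], [0.468, -0.361, 0.035], [0.377, 0.565, 0.121], [0.53, 0.543, 0.153]]
[[182. 181.]]
lidhi 668 [ 0.98653905 -0.40717382  0.07638489]
top z med worktop 0.004632088591984607
(400, 732, 3)
```

View pics/o1.png

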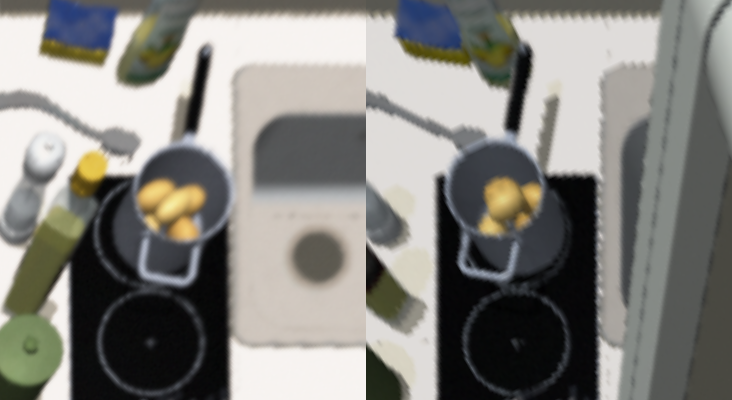

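Run:
```python
from h import *
z=np.load('scene1.npz')['im'];t=np.load('top1.npz')['im']
f=lambda *a:np.vstack([ortho('scene',z,*a),ortho('top',t,*a)])
A=f(.091,.5,.8,.25,.51,.001)
B=f(.034,.28,.43,.28,.48,.0005)
C=f(.026,.37,.57,-.47,-.25,.00075)
C=cv2.resize(C,None,fx=1,fy=1)
h=600;o=np.zeros((h,260+400+5,3),np.uint8)
o[:,:260]=A;o[:600,265:665]=B
cv2.imwrite('pics/o2.png',o[...,::-1])
cv2.imwrite('pics/o3.png',C[...,::-1]);print(C.shape)
for n in('scene','top'):
    w=np.load(n+'1.npz')['w'];X,Y,Z=w[...,0],w[...,1],w[...,2]
    im=np.load(n+'1.npz')['im'].astype(int)
    a=(X>.38)&(X<.58)&(Y>-.46)&(Y<-.26)&(Z>.055)&(Z<.075)
    print('knobpts',a.sum(),w[a].mean(0),w[a].min(0),w[a].max(0))
    a=(X>.3)&(X<.42)&(Y>.28)&(Y<.46)&(Z>.02)&(Z<.045)
    print('hob knobs',a.sum(),w[a].min(0),w[a].max(0))
    for lo,hi in((.30,.372),(.372,.46)):
        b=a&(Y>lo)&(Y<hi);print(b.sum(),w[b].mean(0) if b.sum() else'')
```

```text
Traceback (most recent call last):
ValueError: could not broadcast input array from shape (598,399,3) into shape (600,400,3)
```

```bash
sed -i 's/h=int((x1-x0)\/s);w=int((y1-y0)\/s)/h=round((x1-x0)\/s);w=round((y1-y0)\/s)/' h.py
python3 - <<'E'
from h import *
z=np.load('scene1.npz')['im'];t=np.load('top1.npz')['im']
f=lambda *a:np.vstack([ortho('scene',z,*a),ortho('top',t,*a)])
A=f(.091,.5,.8,.25,.51,.001)
B=f(.034,.28,.43,.28,.48,.0005)
C=f(.026,.37,.57,-.47,-.25,.00075)
h=600;o=np.zeros((h,260+400+5,3),np.uint8)
o[:,:260]=A;o[:600,265:665]=B
cv2.imwrite('pics/o2.png',o[...,::-1])
cv2.imwrite('pics/o3.png',C[...,::-1]);print(C.shape)
for n in('scene','top'):
    w=np.load(n+'1.npz')['w'];X,Y,Z=w[...,0],w[...,1],w[...,2]
    a=(X>.38)&(X<.58)&(Y>-.46)&(Y<-.26)&(Z>.055)&(Z<.075)
    print('knobpts',a.sum(),w[a].mean(0),w[a].min(0),w[a].max(0))
    a=(X>.3)&(X<.42)&(Y>.28)&(Y<.46)&(Z>.02)&(Z<.045)
    print('hob knobs',a.sum(),w[a].min(0),w[a].max(0))
    for lo,hi in((.30,.372),(.372,.46)):
        b=a&(Y>lo)&(Y<hi);print(b.sum(),w[b].mean(0) if b.sum() else'')
E
```

```text
(534, 293, 3)
knobpts 58 [ 0.47726085 -0.35943282  0.06544868] [ 0.46190501 -0.38123248  0.05519892] [ 0.49551138 -0.34233348  0.0715464 ]
hob knobs 88 [0.37013534 0.28019483 0.02064795] [0.40259664 0.37246168 0.04218466]
46 [0.38612059 0.35835051 0.03257252]
1 [0.37516121 0.37246168 0.02833291]
knobpts 2 [ 0.46129307 -0.3607875   0.05571657] [ 0.46016363 -0.3630033   0.05556453] [ 0.46242251 -0.3585717   0.05586861]
hob knobs 53 [0.36971821 0.28025707 0.02082013] [0.40403703 0.37235368 0.04345285]
41 [0.38635383 0.35310529 0.03054721]
1 [0.38208707 0.37235368 0.02487752]
```

View pics/o2.png

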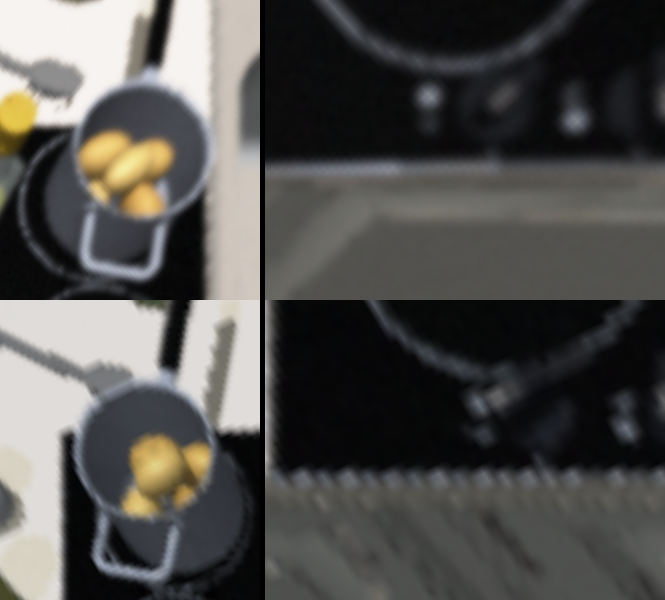

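View pics/o3.png

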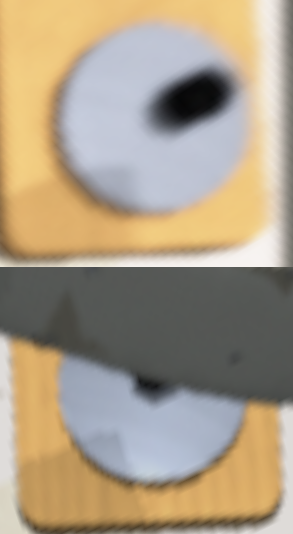

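```bash
for i in 1 2 3 4 5 6; do python3 -m inch '[[[0.5,-0.5,0,0,0,0],[1,-1,0,0,0,0],[1,-1,0,0,0,0]]]' 0.2 | tail -1; done
cat >> h.py <<'E'
def pose():
    s=r.observe();M=R.from_rotvec(s['orientation']).as_matrix()
    return s['time_s'],s['eef_pos'].round(4),'yaw',round(np.arctan2(M[1,0],M[0,0]),3),'tilt',M[2].round(3),'open',round(s['opening'],4),'F',s['ft_force'].round(1),'q',s['q'].round(2)
E
python3 - <<'E'
from h import *
print(pose())
for n in ('scene','top'):
    im,d=cap(n); w=cloud(n,d); np.savez(n+'2.npz',im=im,d=d,w=w)
    X,Y,Z=w[...,0],w[...,1],w[...,2]
    for k,(lo,hi) in {'L':(.325,.39),'R':(.25,.31)}.items():
        b=(X>.35)&(X<.425)&(Y>lo)&(Y<hi)&(Z>.024)&(Z<.05);p=w[b]
        print(n,k,len(p),p.mean(0),'ang',np.linalg.eigh(np.cov(p[:,:2].T))[1][:,1], p.min(0),p.max(0))
z=np.load('scene2.npz')['im'];t=np.load('top2.npz')['im']
f=lambda *a:np.vstack([ortho('scene',z,*a),ortho('top',t,*a)])
A=f(.034,.34,.43,.25,.40,.0003)
A=cv2.convertScaleAbs(A,alpha=2.2)
B=f(.03,.38,.58,-.46,-.26,.0007)
o=np.zeros((600,800,3),np.uint8);o[:600,:500]=A[:600];o[:len(B),510:510+B.shape[1]]=B
cv2.imwrite('pics/o4.png',o[...,::-1])
E
```

```text
gripper_force: 0.0
gripper_force: 0.0
gripper_force: 0.0
gripper_force: 0.0
gripper_force: 0.0
gripper_force: 0.0
(2.35, array([0.5031, 0.0141, 0.2447]), 'yaw', np.float64(0.323), 'tilt', array([ 0.001,  0.001, -1.   ]), 'open', 0.0355, 'F', array([-0. , -0.6,  0. ]), 'q', array([ 0.  ,  0.24,  1.9 , -0.  ,  1.  ,  1.25]))
scene L 43 [0.38693681 0.35741949 0.03276689] ang [-0.67800497  0.73505732] [0.37387145 0.34099489 0.02634179] [0.40241489 0.37203815 0.03679478]
scene R 44 [0.38770439 0.28253075 0.03236804] ang [-0.99950087 -0.03159122] [0.36980287 0.2735508  0.02571513] [0.40555182 0.28854568 0.04105121]<stdin>:8: RuntimeWarning: Mean of empty slice.
  ret = um.true_divide(
  avg = a.mean(axis, **keepdims_kw)
<stdin>:8: RuntimeWarning: Degrees of freedom <= 0 for slice
  c *= np.true_divide(1, fact)
  c *= np.true_divide(1, fact)
Traceback (most recent call last):
ValueError: zero-size array to reduction operation minimum which has no identity
```

```bash
python3 -m inch '[[[0,-0.5,0,0,0,-0.06],[0,-1,0,0,0,-0.12],[0,-1,0,0,0,-0.18],[0,-1,0,0,0,-0.24],[0,-1,0,0,0,-0.3],[0,-1,0,0,0,-0.36],[0,-1,0,0,0,-0.42],[0,-1,0,0,0,-0.48],[0,-1,0,0,0,-0.54],[0,-1,0,0,0,-0.6],[0,-1,0,0,0,-0.626],[0,-1,0,0,0,-0.626]]]' 0.1 >/dev/null
for i in 1 2 3 4; do python3 -m inch '[[[0.4,0.17,0,0,0,0],[0.814,0.334,0,0,0,0]]]' | tail -1; done
python3 -m inch '[[[0,0,0.3,0,0,0],[0,0,0.7,0,0,0],[0,0,1,0,0,0]]]'
python3 - <<'E'
from h import *
print(pose()); print(rows([.3865,.3565,.038]))
E
```

```text
gripper_force: 0.0
gripper_force: 0.0
gripper_force: 0.0
gripper_force: 0.0
time_s: 5.32
eef_pos: [0.3856, 0.3553, 0.1636]
orientation: [-1.305, -2.858, 0.001]
ft_force: [0.4, -0.2, -0.1]
opening: 0.0394
gripper_force: 0.0
(5.325, array([0.3856, 0.3553, 0.1636]), 'yaw', np.float64(2.285), 'tilt', array([-0.   , -0.001, -1.   ]), 'open', 0.0394, 'F', array([ 0.4, -0.2, -0.1]), 'q', array([ 0.72,  0.39,  1.91, -0.  ,  0.84,  0.01]))
[0.0043882  0.01989121 1.56956779]
```

```bash
python3 -m inch '[[[0,0.01,0.5,0,0,0],[0,0.02,1,0,0,0]]]' >/dev/null
python3 -m inch '[[[0,0,0.3,0,0,0],[0,0,0.57,0,0,0],[0,0,0.57,0,0,0]]]'
python3 -m inch '[[[0,0,0,0,0,0],[0,0,0,0,0,0],[0,0,0,0,0,0],[0,0,0,0,0,0]]]' 1
python3 -c "
from h import *
print(pose(),r.observe()['wrist_torque'])"
```

```text
time_s: 5.95
eef_pos: [0.3862, 0.3559, 0.0378]
orientation: [-1.304, -2.857, 0.005]
ft_force: [-0.7, -1.1, 0.4]
opening: 0.0394
gripper_force: 0.0
time_s: 6.45
eef_pos: [0.3859, 0.3574, 0.0398]
orientation: [-1.3, -2.86, 0.001]
ft_force: [-1.8, -1.9, 6.9]
opening: 0.0121
gripper_force: 30.0
(6.45, array([0.3859, 0.3574, 0.0398]), 'yaw', np.float64(2.288), 'tilt', array([-0.   , -0.001, -1.   ]), 'open', 0.0121, 'F', array([-1.8, -1.9,  6.9]), 'q', array([ 0.72,  0.61,  1.95, -0.  ,  0.59,  0.01])) [-0.51632441  0.2456954  -0.01996926]
```

```bash
python3 -m inch '[[[0,0,0,0,0,-0.03],[0,0,0,0,0,-0.07],[0,0,0,0,0,-0.11],[0,0,0,0,0,-0.15],[0,0,0,0,0,-0.18],[0,0,0,0,0,-0.21],[0,0,0,0,0,-0.235],[0,0,0,0,0,-0.255],[0,0,0,0,0,-0.265],[0,0,0,0,0,-0.265]]]'
python3 -c "
from h import *
print(pose(),r.observe()['wrist_torque'])"
```

```text
time_s: 7.7
eef_pos: [0.385, 0.3554, 0.0397]
orientation: [-0.031, -3.138, 0.006]
ft_force: [-2.7, -10.9, 13.2]
opening: 0.0117
gripper_force: 30.0
(7.7, array([0.385 , 0.3554, 0.0397]), 'yaw', np.float64(3.122), 'tilt', array([ 0.003, -0.004, -1.   ]), 'open', 0.0117, 'F', array([ -2.7, -10.9,  13.2]), 'q', array([ 0.72,  0.61,  1.95, -0.  ,  0.59, -0.83])) [-1.86776116  0.22814286  0.06316807]
```

```bash
python3 -m inch '[[[0,0,0,0,0,-0.01],[0,0,0,0,0,-0.02],[0,0,0,0,0,-0.02]]]' >/dev/null
python3 -c "
from h import *
print(pose(),r.observe()['wrist_torque'])"
python3 -m inch '[[[0,0,0,0,0,-0.01],[0,0,0,0,0,-0.02],[0,0,0,0,0,-0.02]]]' >/dev/null
python3 -c "
from h import *
print(pose(),r.observe()['wrist_torque'])"
```

```text
(8.075, array([0.3849, 0.3554, 0.0397]), 'yaw', np.float64(-3.1), 'tilt', array([ 0.004, -0.004, -1.   ]), 'open', 0.0121, 'F', array([ -2.6, -11.3,  13.4]), 'q', array([ 0.72,  0.61,  1.95, -0.  ,  0.59, -0.89])) [-2.04755726  0.22131473 -0.55509784]
(8.45, array([0.3848, 0.3554, 0.0397]), 'yaw', np.float64(-3.038), 'tilt', array([ 0.004, -0.003, -1.   ]), 'open', 0.0131, 'F', array([ -2.4, -10.9,  13.9]), 'q', array([ 0.72,  0.61,  1.95, -0.  ,  0.59, -0.95])) [-1.89828827  0.2651667  -0.80011486]
```

```bash
python3 -m inch '[[[0,0,0,0,0,0.015],[0,0,0,0,0,0.015],[0,0,0,0,0,0.015]]]' 0.4
python3 -m inch '[[[0,0,-0.3,0,0,0],[0,0,-1,0,0,0]]]' >/dev/null
python3 -m inch '[[[0,0,-0.5,0,0,0.05],[0,0,-0.5,0,0,0.1],[0,0,-0.5,0,0,0.15],[0,0,-0.5,0,0,0.2],[0,0,-0.5,0,0,0.25],[0,0,-0.5,0,0,0.3],[0,0,-0.5,0,0,0.35],[0,0,-0.5,0,0,0.4],[0,0,-0.5,0,0,0.45],[0,0,-0.5,0,0,0.5],[0,0,-0.5,0,0,0.55],[0,0,-0.5,0,0,0.563]]]' 0.35
python3 - <<'E'
from h import *
print(pose()); print(rows([.5385,.382,.079]))
for n in ('scene',):
    im,d=cap(n); w=cloud(n,d); np.savez(n+'3.npz',im=im,d=d,w=w)
    X,Y,Z=w[...,0],w[...,1],w[...,2]
    for lo,hi in((.325,.39),(.25,.31)):
        b=(X>.35)&(X<.425)&(Y>lo)&(Y<hi)&(Z>.024)&(Z<.05);p=w[b]
        if len(p)>5: print(len(p),p.mean(0),'ang',np.linalg.eigh(np.cov(p[:,:2].T))[1][:,1])
E
```

```text
time_s: 8.82
eef_pos: [0.3865, 0.358, 0.0393]
orientation: [-0.093, 3.14, 0.001]
ft_force: [0.2, 0.4, -0.1]
opening: 0.0267
gripper_force: 0.0
time_s: 10.58
eef_pos: [0.3863, 0.3578, 0.1591]
orientation: [-2.373, -2.059, -0.0]
ft_force: [1.0, -0.5, -0.5]
opening: 0.0283
gripper_force: 0.0
(10.575, array([0.3863, 0.3578, 0.1591]), 'yaw', np.float64(1.429), 'tilt', array([ 0.,  0., -1.]), 'open', 0.0283, 'F', array([ 1. , -0.5, -0.5]), 'q', array([0.72, 0.4 , 1.91, 0.  , 0.83, 0.87]))
[0.56789673 1.84067257 1.00125961]
48 [0.3868095  0.35716038 0.03282094] ang [-0.9997859  -0.02069206]
35 [0.38113354 0.2828718  0.03146036] ang [-9.99999857e-01 -5.35114437e-04]
```

```bash
python3 -m inch '[[[0.14,0.45,0,0,0,0],[0.284,0.92,0,0,0,0]]]' >/dev/null
python3 -m inch '[[[0.14,0.45,0,0,0,0],[0.284,0.92,0,0,0,0],[0.284,0.92,0,0,0,0]]]' >/dev/null
python3 - <<'E'
from h import *
print(pose()); print(rows([.5385,.382,.079]))
im,d=cap('scene'); im2,d2=cap('top')
o=np.hstack([cv2.resize(im[180:300,120:280],None,fx=2.5,fy=2.5),cv2.resize(im2[100:220,140:300],None,fx=2.5,fy=2.5)])
cv2.imwrite('pics/o5.png',o[...,::-1])
E
```

```text
(11.25, array([0.5408, 0.3825, 0.159 ]), 'yaw', np.float64(1.431), 'tilt', array([ 0.001,  0.001, -1.   ]), 'open', 0.0287, 'F', array([-0.1,  0.7,  0.5]), 'q', array([ 0.6 ,  0.57,  1.6 , -0.  ,  0.97,  0.74]))
[-0.010769   -0.02902834  0.99986332]
```

View pics/o5.png

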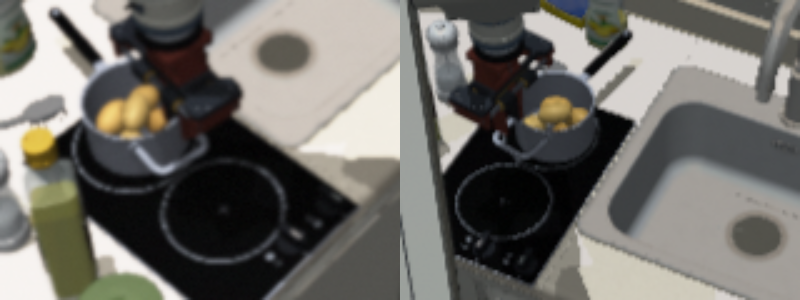

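```bash
python3 -m inch '[[[0,-0.03,0.4,0,0,0],[-0.01,-0.03,0.8,0,0,0],[-0.01,-0.03,1,0,0,0],[-0.01,-0.03,1,0,0,0]]]'
python3 -m inch '[[[0,0,0,0,0,0],[0,0,0,0,0,0],[0,0,0,0,0,0],[0,0,0,0,0,0]]]' 1
python3 - <<'E'
from h import *
print(pose(),r.observe()['wrist_torque'])
p=r.observe()['eef_pos']
print(rows(p+[-.1665,.0085,0]))
E
```

```text
time_s: 11.85
eef_pos: [0.5347, 0.3814, 0.0782]
orientation: [-2.37, -2.061, 0.004]
ft_force: [0.6, 0.1, 0.7]
opening: 0.0286
gripper_force: 0.0
time_s: 12.35
eef_pos: [0.5366, 0.382, 0.0802]
orientation: [2.372, 2.06, 0.002]
ft_force: [-0.8, -1.0, 6.1]
opening: 0.008
gripper_force: 29.9
(12.35, array([0.5366, 0.382 , 0.0802]), 'yaw', np.float64(1.43), 'tilt', array([ 0.001,  0.001, -1.   ]), 'open', 0.008, 'F', array([-0.8, -1. ,  6.1]), 'q', array([0.6 , 0.68, 1.63, 0.  , 0.83, 0.74])) [-0.27961679  0.02793335 -0.19573608]
[-0.1861358  -2.07562952 -0.00248722]
```

```bash
for i in 1 2; do python3 -m inch '[[[-0.01,-0.1,0,0,0,0],[-0.025,-0.28,0,0,0,0],[-0.04,-0.46,0,0,0,0],[-0.055,-0.62,0,0,0,0],[-0.062,-0.69,0,0,0,0]]]'|tr '\n' ' '; done
python3 -m inch '[[[-0.01,-0.1,0,0,0,0],[-0.025,-0.28,0,0,0,0],[-0.04,-0.46,0,0,0,0],[-0.055,-0.62,0,0,0,0],[-0.062,-0.69,0,0,0,0],[-0.062,-0.69,0,0,0,0]]]'|tr '\n' ' '
cat >> h.py <<'E'
def circ(n,z,c,rad,w):
    """fit pan rim circle from cloud"""
    from scipy.optimize import least_squares as ls
    b=(abs(w[...,2]-z)<.008)&(np.hypot(w[...,0]-c[0],w[...,1]-c[1])<.1)&(np.hypot(w[...,0]-c[0],w[...,1]-c[1])>.045)
    p=w[b][:,:2]
    s=ls(lambda v:np.hypot(*(p-v).T)-rad,c,loss='soft_l1',f_scale=.003)
    return s.x.round(4),len(p),np.median(abs(s.fun))
E
python3 - <<'E'
from h import *
print(pose())
o=[]
for n in('scene','top'):
    im,d=cap(n);w=cloud(n,d);np.savez(n+'4.npz',im=im,d=d,w=w);print(circ(n,.088,[.4855,.3745],.068,w))
    o.append(ortho(n,im,.091,.34,.72,.2,.5,.001))
cv2.imwrite('pics/o6.png',np.hstack(o)[...,::-1])
E
```

```text
time_s: 12.98 eef_pos: [0.4797, 0.3847, 0.0792] orientation: [2.37, 2.062, 0.0] ft_force: [4.7, -0.0, 1.9] opening: 0.0081 gripper_force: 29.9 time_s: 13.6 eef_pos: [0.4243, 0.3873, 0.0791] orientation: [2.371, 2.061, -0.001] ft_force: [3.9, 0.2, 2.9] opening: 0.0081 gripper_force: 29.9 time_s: 14.35 eef_pos: [0.3688, 0.3901, 0.0792] orientation: [-2.371, -2.06, 0.002] ft_force: [-1.6, 0.3, 9.0] opening: 0.0083 gripper_force: 29.9 (14.35, array([0.3688, 0.3901, 0.0792]), 'yaw', np.float64(1.431), 'tilt', array([-0.001, -0.001, -1.   ]), 'open', 0.0083, 'F', array([-1.6,  0.3,  9. ]), 'q', array([0.79, 0.55, 1.92, 0.  , 0.68, 0.93]))
(array([0.4839, 0.3785]), 233, np.float64(0.0017019455688862262))
(array([0.484, 0.378]), 147, np.float64(0.0022029472442808007))
```

View pics/o6.png

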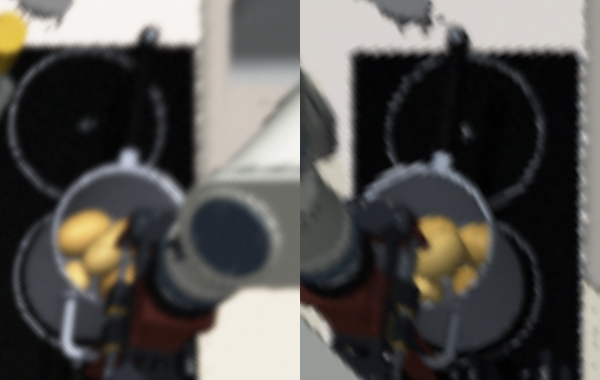

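```bash
python3 -m inch '[[[0,0,0,0,0,0],[0,0,0,0,0,0],[0,0,0,0,0,0]]]' 0.35
python3 -m inch '[[[0,0,-0.3,0,0,0],[0,0,-1,0,0,0]]]' >/dev/null
python3 -m inch '[[[0,0,-0.5,0,0,-0.05],[0,0,-0.5,0,0,-0.1],[0,0,-0.5,0,0,-0.15],[0,0,-0.5,0,0,-0.2],[0,0,-0.5,0,0,-0.25],[0,0,-0.5,0,0,-0.3],[0,0,-0.5,0,0,-0.35],[0,0,-0.5,0,0,-0.4],[0,0,-0.5,0,0,-0.45],[0,0,-0.5,0,0,-0.5],[0,0,-0.5,0,0,-0.5]]]' 0.1
python3 - <<'E'
from h import *
print(pose())
c=np.array([.4837,.3745])
for n in('scene','top'):
    im,d=cap(n);w=cloud(n,d);np.savez(n+'5.npz',im=im,d=d,w=w);print(circ(n,.088,c,.068,w))
    X,Y,Z=w[...,0],w[...,1],w[...,2]
    b=(X>.585)&(X<.73)&(Y>.25)&(Y<.42)&(Z>.06)&(Z<.095);p=w[b]
    e=np.linalg.eigh(np.cov(p[:,:2].T))[1][:,1];m=p.mean(0)
    print(len(p),m,'handle ang',np.arctan(e[1]/e[0]),'to mean',np.arctan2(*(m[:2]-c)[::-1]),p.max(0),p.min(0))
th=-.14
print(rows([*(c+.16*np.array([np.cos(th),np.sin(th)])),.16]))
E
```

```text
time_s: 14.82
eef_pos: [0.3694, 0.3897, 0.0786]
orientation: [-2.371, -2.06, 0.003]
ft_force: [0.2, 0.2, 0.1]
opening: 0.0281
gripper_force: 0.0
time_s: 16.45
eef_pos: [0.3697, 0.3899, 0.1988]
orientation: [-0.222, -3.133, 0.001]
ft_force: [0.1, 0.3, -0.1]
opening: 0.039
gripper_force: 0.0
(16.45, array([0.3697, 0.3899, 0.1988]), 'yaw', np.float64(3.0), 'tilt', array([ 0.001, -0.001, -1.   ]), 'open', 0.039, 'F', array([ 0.1,  0.3, -0.1]), 'q', array([ 0.79,  0.36,  1.86,  0.  ,  0.93, -0.64]))
(array([0.4849, 0.3781]), 219, np.float64(0.0014944918685438763))
174 [0.63991942 0.3581206  0.08142721] handle ang -0.14483536067178499 to mean -0.10446696963169771 [0.69856906 0.37438569 0.08997663] [0.58500322 0.33908467 0.070254  ]
(array([0.485 , 0.3793]), 145, np.float64(0.0021659763794021764))
116 [0.64052784 0.35291125 0.08260135] handle ang -0.12899274917803008 to mean -0.13679909455730369 [0.69657529 0.37064444 0.09148457] [0.58522884 0.33745324 0.07054322]
[-3.43725604  0.01893852  0.4848493 ]
```

```bash
for i in 1 2 3 4; do python3 -m inch '[[[-0.4,0.005,0,0,0,0],[-0.86,0.011,0,0,0,0]]]' >/dev/null; done
python3 -m inch '[[[0,0,0.4,0,0,0],[0,0,0.75,0,0,0]]]' >/dev/null
python3 -m inch '[[[0,0,0.4,0,0,0],[0,0,0.75,0,0,0],[0,0,0.75,0,0,0],[0,0,0.75,0,0,0]]]' |tr '\n' ' '
python3 -m inch '[[[0,0,0,0,0,0],[0,0,0,0,0,0],[0,0,0,0,0,0],[0,0,0,0,0,0]]]' 1 |tr '\n' ' '
python3 -c "
from h import *
print(pose(),r.observe()['wrist_torque'])"
```

```text
time_s: 18.3 eef_pos: [0.6435, 0.3555, 0.08] orientation: [0.221, 3.133, 0.001] ft_force: [-0.7, -0.9, -0.3] opening: 0.0394 gripper_force: 0.0 time_s: 18.8 eef_pos: [0.6436, 0.3555, 0.08] orientation: [0.22, 3.132, 0.002] ft_force: [0.9, -0.2, 3.9] opening: 0.0196 gripper_force: 30.0 (18.8, array([0.6436, 0.3555, 0.08  ]), 'yaw', np.float64(3.001), 'tilt', array([-0.001,  0.001, -1.   ]), 'open', 0.0196, 'F', array([ 0.9, -0.2,  3.9]), 'q', array([ 0.49,  0.77,  1.44, -0.  ,  0.93, -0.94])) [ 0.00880583 -0.21002002 -0.10974334]
```

```bash
for i in 1 2 3 4; do python3 -m inch '[[[0.002,-0.088,0,0,0,0.014],[0.008,-0.176,0,0,0,0.028],[0.031,-0.351,0,0,0,0.056],[0.069,-0.522,0,0,0,0.084],[0.123,-0.69,0,0,0,0.112]]]'|tr '\n' ' ';echo; done
python3 -m inch '[[[0,0,0,0,0,0],[0,0,0,0,0,0]]]' |tr '\n' ' '
python3 - <<'E'
from h import *
print(pose())
c=np.array([.4845,.3765])
for n in('scene','top'):
    im,d=cap(n);w=cloud(n,d);np.savez(n+'6.npz',im=im,d=d,w=w);print(circ(n,.088,c,.068,w))
    # hob edges: dark glass boundary on worktop, both sides, via ortho
    g=cv2.cvtColor(ortho(n,im,.006,.40,.76,.22,.54,.001),cv2.COLOR_RGB2GRAY)
    cv2.imwrite(f'pics/g_{n}.png',g)
    L=[(i,np.argmax(g[i]<70)) for i in range(0,360,10)]; Rr=[(i,319-np.argmax(g[i][::-1]<70)) for i in range(0,360,10)]
    print(L[::3],Rr[::3])
E
```

```text
time_s: 19.42 eef_pos: [0.627, 0.3017, 0.0801] orientation: [0.773, 3.042, 0.004] ft_force: [4.8, 1.9, 4.2] opening: 0.0195 gripper_force: 30.1 
time_s: 20.05 eef_pos: [0.5923, 0.2574, 0.08] orientation: [1.293, 2.86, 0.004] ft_force: [4.7, 0.7, 4.0] opening: 0.0199 gripper_force: 30.1 
time_s: 20.68 eef_pos: [0.5443, 0.2279, 0.0799] orientation: [1.774, 2.589, 0.004] ft_force: [5.1, -1.7, 3.9] opening: 0.0198 gripper_force: 30.1 
time_s: 21.3 eef_pos: [0.489, 0.2168, 0.0797] orientation: [2.201, 2.239, 0.004] ft_force: [5.3, -2.3, 3.7] opening: 0.0199 gripper_force: 30.1 
time_s: 21.55 eef_pos: [0.4887, 0.2171, 0.0794] orientation: [2.194, 2.248, 0.001] ft_force: [2.2, -3.3, 6.8] opening: 0.0196 gripper_force: 30.0 (21.55, array([0.4887, 0.2171, 0.0794]), 'yaw', np.float64(1.595), 'tilt', array([-0.   ,  0.001, -1.   ]), 'open', 0.0196, 'F', array([ 2.2, -3.3,  6.8]), 'q', array([ 0.4 ,  0.54,  1.92, -0.  ,  0.67,  0.37]))
(array([0.486 , 0.3782]), 345, np.float64(0.0019022008233962884))
[(0, np.int64(0)), (30, np.int64(91)), (60, np.int64(82)), (90, np.int64(74)), (120, np.int64(57
[... 283 characters left out ...]
 np.int64(280)), (210, np.int64(127)), (240, np.int64(319)), (270, np.int64(282)), (300, np.int64(282)), (330, np.int64(281))]
(array([0.4855, 0.3759]), 132, np.float64(0.0021224648511936825))
[(0, np.int64(55)), (30, np.int64(47)), (60, np.int64(47)), (90, np.int64(0)), (120, np.int64(0)), (150, np.int64(14)), (180, np.int64(33)), (210, np.int64(51)), (240, np.int64(70)), (270, np.int64(90)), (300, np.int64(107)), (330, np.int64(126))] [(0, np.int64(250)), (30, np.int64(283)), (60, np.int64(291)), (90, np.int64(301)), (120, np.int64(296)), (150, np.int64(302)), (180, np.int64(302)), (210, np.int64(309)), (240, np.int64(310)), (270, np.int64(286)), (300, np.int64(285)), (330, np.int64(286))]
```

```bash
python3 -m inch '[[[-0.01,-0.015,0,0,0,0.003],[-0.015,-0.03,0,0,0,0.005],[-0.015,-0.03,0,0,0,0.005]]]' >/dev/null
python3 -m inch '[[[0,0,0,0,0,0],[0,0,0,0,0,0],[0,0,0,0,0,0]]]' 0.1 |tr '\n' ' '
python3 -m inch '[[[0,0,-0.4,0,0,0],[0,0,-1,0,0,0]]]' >/dev/null
python3 -m inch '[[[0,0,-0.4,0,0,0],[0,0,-1,0,0,0],[0,0,-1,0,0,0]]]' >/dev/null
python3 - <<'E'
from h import *
print(pose())
c=np.array([.4855,.3755])
for n in('scene','top'):
    im,d=cap(n);w=cloud(n,d);np.savez(n+'7.npz',im=im,d=d,w=w);print(circ(n,.088,c,.068,w))
    X,Y,Z=w[...,0],w[...,1],w[...,2]
    b=(X>.45)&(X<.53)&(Y>.15)&(Y<.28)&(Z>.06)&(Z<.095);p=w[b]
    if len(p)>9:
        e=np.linalg.eigh(np.cov(p[:,:2].T))[1][:,1];m=p.mean(0)
        print(len(p),m,'handle ang',np.arctan2(*(-e[::-1]*np.sign(e[1]))[::1]),'mean',np.arctan2(*(m[:2]-c)[::-1]))
E
```

```text
time_s: 22.4 eef_pos: [0.4847, 0.2159, 0.0786] orientation: [-2.212, -2.23, 0.003] ft_force: [0.5, -0.7, 0.4] opening: 0.0392 gripper_force: 0.0 (23.025, array([0.4872, 0.2169, 0.2424]), 'yaw', np.float64(1.579), 'tilt', array([ 0.002,  0.006, -1.   ]), 'open', 0.0393, 'F', array([-0. , -0.6, -1.3]), 'q', array([ 0.4 ,  0.29,  1.84, -0.  ,  1.01,  0.39]))
(array([0.4871, 0.3777]), 331, np.float64(0.0017479797750982184))
196 [0.48372974 0.22358318 0.08131153] handle ang -1.5806012994625058 mean -1.5824486251712
(array([0.4871, 0.3756]), 173, np.float64(0.0020144660739142284))
155 [0.48301485 0.21850305 0.0822374 ] handle ang -1.5789723351752067 mean -1.5866243069154524
```

Run:
```python
from h import *
o=[]
for n in('scene','top'):
    z=np.load(n+'7.npz');w=z['w'];im=z['im']
    X,Y,Z=w[...,0],w[...,1],w[...,2]
    b=(X>.42)&(X<.54)&(Y>-.43)&(Y<-.3)&(Z>.053)&(Z<.08)
    p=w[b];print(n,len(p),p.mean(0),p.min(0),p.max(0))
    q=abs(im.astype(int)-im.mean(2,keepdims=True)).max(2)<25
    b=(X>.36)&(X<.6)&(Y>-.47)&(Y<-.25)&(Z>.022)&(Z<.048)&q&(im.mean(2)>70)
    p=w[b];print(n,'lid',len(p),p.mean(0),(p.min(0)+p.max(0))/2,np.ptp(p,axis=0))
    # round fit by image at z=.029
    e=ortho(n,im,.029,.37,.59,-.48,-.25,.001);m=((e.astype(int)[...,0]-e.astype(int)[...,2])<35)&(e.mean(2)>60)
    m=cv2.morphologyEx(m.astype(np.uint8),cv2.MORPH_OPEN,np.ones((5,5)));k,l,s,c=cv2.connectedComponentsWithStats(m)
    i=l[111-10:111+10,105:125]; 
    for j in range(1,k):
        if s[j,4]>3000: print(s[j],'ctr x',.59-.001*(s[j,1]+s[j,3]/2),'y',-.25-.001*(s[j,0]+s[j,2]/2))
```

```text
scene 63 [ 0.47732751 -0.35902452  0.06489563] [ 0.46213509 -0.37616643  0.05413674] [ 0.49686158 -0.34160588  0.07613272]
scene lid 572 [ 0.47518092 -0.35540834  0.0317364 ] [ 0.50294163 -0.37513127  0.03267739] [0.18626357 0.16600941 0.0213175 ]
[  31    0  199  220 8750] ctr x 0.48 y -0.3805
[   40    39   144   142 14842] ctr x 0.48 y -0.362
top 74 [ 0.47394589 -0.3635596   0.06357962] [ 0.45796485 -0.38008324  0.05333381] [ 0.49225224 -0.34721385  0.06935483]
top lid 958 [ 0.47321636 -0.36461626  0.03074936] [ 0.49812408 -0.35698314  0.03156974] [0.1892091  0.20643235 0.01910162]
[ 121    0  109  220 5388] ctr x 0.48 y -0.4255
[   44    40   142   145 14974] ctr x 0.4775 y -0.365
```

```bash
python3 -m inch '[[[-0.5,-0.25,0,0,0,0],[-1,-0.5,0,0,0,0],[-1,-0.5,0,0,0,0]]]' -0.4 >/dev/null
for i in 1 2 3 4 5; do python3 -m inch '[[[-0.5,0,0,0,0,0],[-1,0,0,0,0,0]]]' >/dev/null; done
python3 -m inch '[[[-0.5,0.2,0,0,0,0],[-1,0.4,0,0,0,0],[-1,0.4,0,0,0,0],[-1,0.4,0,0,0,0]]]' >/dev/null
python3 - <<'E'
from h import *
print(pose());print(rows([.479,-.363,.070]))
E
```

```text
(25.25, array([ 0.4815, -0.3427,  0.2375]), 'yaw', np.float64(1.579), 'tilt', array([ 0.002, -0.002, -1.   ]), 'open', 0.0616, 'F', array([-0.1,  0.5, -1. ]), 'q', array([-0.64,  0.38,  1.71,  0.  ,  1.05, -0.65]))
[-0.25746287 -0.02850364  2.09388431]
```

```bash
python3 -m inch '[[[-0.15,-0.015,0.4,0,0,0],[-0.257,-0.028,1,0,0,0]]]' >/dev/null
python3 -m inch '[[[0,0,0.3,0,0,0],[0,0,0.6,0,0,0],[0,0,0.85,0,0,0],[0,0,1,0,0,0],[0,0,1.0,0,0,0]]]'|tr '\n' ' '
python3 -m inch '[[[0,0,0.05,0,0,0],[0,0,0.09,0,0,0],[0,0,0.09,0,0,0]]]'|tr '\n' ' '
python3 -m inch '[[[0,0,0,0,0,0],[0,0,0,0,0,0],[0,0,0,0,0,0],[0,0,0,0,0,0],[0,0,0,0,0,0]]]' 1 |tr '\n' ' '
python3 -c "
from h import *
print(pose(),r.observe()['wrist_torque'])"
```

```text
time_s: 26.12 eef_pos: [0.4795, -0.3637, 0.0784] orientation: [-2.211, -2.229, 0.0] ft_force: [-0.3, -0.3, -0.1] opening: 0.0617 gripper_force: 0.0 time_s: 26.5 eef_pos: [0.4798, -0.3645, 0.072] orientation: [2.213, 2.23, 0.0] ft_force: [-0.2, 0.4, 0.2] opening: 0.0612 gripper_force: 0.0 time_s: 27.12 eef_pos: [0.48, -0.3645, 0.072] orientation: [2.213, 2.23, 0.0] ft_force: [0.3, 0.7, 1.1] opening: 0.0348 gripper_force: 30.0 (27.125, array([ 0.48  , -0.3645,  0.072 ]), 'yaw', np.float64(1.578), 'tilt', array([-0.,  0., -1.]), 'open', 0.0348, 'F', array([0.3, 0.7, 1.1]), 'q', array([-0.67,  0.63,  1.77,  0.  ,  0.75, -0.68])) [-0.08442196 -0.16230426 -0.00153696]
```

```bash
python3 -m inch '[[[0,0,-0.2,0,0,0],[0,0,-0.6,0,0,0],[0,0,-1,0,0,0]]]' |tr '\n' ' '
python3 -m inch '[[[0,-0.15,-0.5,0,0,0],[0,-0.3,-1,0,0,0]]]' >/dev/null
for i in 1 2 3 4 5 6 7 8 9; do python3 -m inch '[[[0.4,0,0,0,0,0],[0.8,0,0,0,0,0],[1,0,0,0,0,0]]]' >/dev/null; done
python3 -m inch '[[[0.13,0.2,0,0,0,0],[0.26,0.39,0,0,0,0],[0.26,0.39,0,0,0,0],[0.26,0.39,0,0,0,0],[0.26,0.39,0,0,0,0]]]' |tr '\n' ' '
python3 - <<'E'
from h import *
print(pose());print(rows([.4865,.3755,.137]))
for n in('scene','top'):
    im,d=cap(n);w=cloud(n,d);np.savez(n+'8.npz',im=im,d=d,w=w)
    X,Y,Z=w[...,0],w[...,1],w[...,2]
    b=(X>.38)&(X<.6)&(Y>.27)&(Y<.48)&(Z>.175)&(Z<.21)
    p=w[b];print(n,len(p),p.mean(0),(p.min(0)+p.max(0))/2,np.ptp(p,axis=0))
o=np.hstack([cv2.resize(im[110:230,120:280],None,fx=2.5,fy=2.5),cv2.resize(np.load('scene8.npz')['im'][180:300,130:290],None,fx=2.5,fy=2.5)])
cv2.imwrite('pics/o7.png',o[...,::-1])
E
```

```text
time_s: 27.5 eef_pos: [0.4795, -0.3642, 0.1532] orientation: [-2.212, -2.229, 0.0] ft_force: [0.2, 0.1, -2.7] opening: 0.0345 gripper_force: 30.0 time_s: 31.75 eef_pos: [0.4808, 0.3757, 0.2318] orientation: [-2.213, -2.23, 0.001] ft_force: [0.0, -0.5, -2.3] opening: 0.0343 gripper_force: 30.0 (31.75, array([0.4808, 0.3757, 0.2318]), 'yaw', np.float64(1.578), 'tilt', array([-0.001, -0.001, -1.   ]), 'open', 0.0343, 'F', array([ 0. , -0.5, -2.3]), 'q', array([ 0.64,  0.42,  1.67, -0.  ,  1.05,  0.64]))
[-0.00266357  0.07176247  1.18494734]
scene 1065 [0.47000712 0.39443592 0.19119296] [0.48082568 0.37900685 0.1964041 ] [0.14057864 0.1371668  0.02698595]
top 628 [0.46837995 0.36290509 0.1924182 ] [0.47948839 0.37443736 0.19368231] [0.14405938 0.14000625 0.02399502]
```

View pics/o7.png

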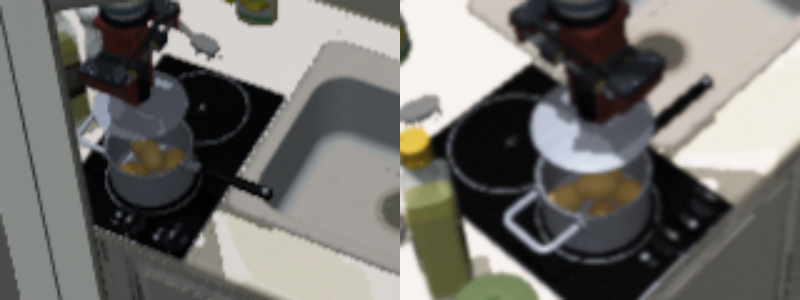

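```bash
python3 -m inch '[[[0,0.05,0.3,0,0,0],[0,0.085,0.6,0,0,0],[0,0.085,0.85,0,0,0],[0,0.085,1,0,0,0],[0,0.085,1,0,0,0],[0,0.085,1,0,0,0]]]' |tr '\n' ' '
python3 - <<'E'
from h import *
for n in('scene','top'):
    im,d=cap(n);w=cloud(n,d)
    X,Y,Z=w[...,0],w[...,1],w[...,2]
    b=(X>.38)&(X<.6)&(Y>.27)&(Y<.48)&(Z>.098)&(Z<.135)
    p=w[b];print(n,len(p),(p.min(0)+p.max(0))/2,np.ptp(p,axis=0))
E
python3 -m inch '[[[0,0,0.03,0,0,0],[0,0,0.06,0,0,0],[0,0,0.09,0,0,0],[0,0,0.09,0,0,0]]]' |tr '\n' ' '
```

```text
time_s: 32.6 eef_pos: [0.4886, 0.3769, 0.1526] orientation: [2.213, 2.23, 0.002] ft_force: [0.2, -0.0, -2.1] opening: 0.0347 gripper_force: 30.0 scene 993 [0.4886871  0.37969706 0.11858882] [0.14401521 0.1359537  0.03257444]
top 585 [0.48788596 0.37572381 0.11679454] [0.14704632 0.13989086 0.03580809]
time_s: 33.2 eef_pos: [0.488, 0.3764, 0.1444] orientation: [-2.213, -2.23, 0.001] ft_force: [0.5, 0.9, -1.7] opening: 0.0345 gripper_force: 30.0
```

Plug is at rim height with no contact; lower slowly to home.

```bash
python3 -m inch '[[[0,0,0.02,0,0,0],[0,0,0.04,0,0,0],[0,0,0.06,0,0,0],[0,0,0.06,0,0,0]]]' |tr '\n' ' '
python3 -m inch '[[[0,0,0.015,0,0,0],[0,0,0.03,0,0,0],[0,0,0.03,0,0,0]]]' |tr '\n' ' '
```

```text
time_s: 33.7 eef_pos: [0.4881, 0.3764, 0.1397] orientation: [-2.213, -2.23, 0.0] ft_force: [-1.0, 0.2, -2.3] opening: 0.0346 gripper_force: 30.0 time_s: 34.08 eef_pos: [0.4882, 0.3765, 0.1375] orientation: [-2.213, -2.23, -0.0] ft_force: [1.2, 0.6, -2.1] opening: 0.0349 gripper_force: 30.0
```

```bash
for i in 1 2 3; do python3 -m inch '[[[0,0,0.01,0,0,0],[0,0,0.0125,0,0,0]]]' |tr '\n' ' '; done
```

```text
time_s: 34.33 eef_pos: [0.4882, 0.3765, 0.1373] orientation: [2.213, 2.23, 0.0] ft_force: [-2.4, -2.2, 7.0] opening: 0.0344 gripper_force: 30.0 time_s: 34.58 eef_pos: [0.4882, 0.3766, 0.1373] orientation: [2.213, 2.23, 0.001] ft_force: [-5.3, -3.0, 13.9] opening: 0.0349 gripper_force: 30.0 time_s: 34.83 eef_pos: [0.4882, 0.3766, 0.1372] orientation: [2.213, 2.23, 0.001] ft_force: [-7.2, -5.8, 21.9] opening: 0.0343 gripper_force: 30.0
```

```bash
python3 -m inch '[[[0,0,-0.02,0,0,0],[0,0,-0.03,0,0,0]]]' |tr '\n' ' '
python3 -m inch '[[[0,0,0,0,0,0],[0,0,0,0,0,0],[0,0,0,0,0,0],[0,0,0,0,0,0]]]' -0.4 |tr '\n' ' '
python3 -m inch '[[[0,0,-0.2,0,0,0],[0,0,-0.6,0,0,0],[0,0,-1,0,0,0]]]' >/dev/null
for i in 1 2 3; do python3 -m inch '[[[-0.5,-0.2,-0.2,0,0,0],[-1,-0.3,-0.3,0,0,0],[-1,-0.3,-0.3,0,0,0]]]' >/dev/null; done
python3 - <<'E'
from h import *
print(pose())
o=[]
for n in('scene','top'):
    im,d=cap(n);w=cloud(n,d)
    X,Y,Z=w[...,0],w[...,1],w[...,2]
    b=(X>.38)&(X<.6)&(Y>.27)&(Y<.48)&(Z>.085)&(Z<.11)
    p=w[b];print(n,len(p),(p.min(0)+p.max(0))/2,np.ptp(p,axis=0))
    A=np.c_[p[:,:2],np.ones(len(p))];print('tilt',np.linalg.lstsq(A,p[:,2],rcond=None)[0])
    s=im[180:300,130:290] if n=='scene' else im[110:230,120:280]
    o.append(cv2.resize(s,None,fx=2.5,fy=2.5))
cv2.imwrite('pics/o8.png',np.hstack(o)[...,::-1])
E
```

```text
time_s: 35.08 eef_pos: [0.4882, 0.3765, 0.1374] orientation: [2.213, 2.23, 0.001] ft_force: [-0.4, -0.3, 0.5] opening: 0.0348 gripper_force: 30.0 time_s: 35.58 eef_pos: [0.4882, 0.3765, 0.1367] orientation: [-2.213, -2.23, 0.0] ft_force: [-0.3, -1.1, 0.1] opening: 0.0611 gripper_force: 0.0 (37.075, array([0.4185, 0.1355, 0.2897]), 'yaw', np.float64(1.576), 'tilt', array([ 0.001,  0.002, -1.   ]), 'open', 0.0617, 'F', array([-0.6,  0.8, -0.1]), 'q', array([0.29, 0.08, 1.98, 0.  , 1.08, 0.28]))
scene 1278 [0.48887194 0.37256922 0.0953946 ] [0.14307597 0.200579   0.0205185 ]
tilt [0.00392574 0.00388976 0.09329867]
top 652 [0.48532697 0.36701549 0.09723971] [0.13997941 0.19253679 0.02447352]
tilt [0.00363597 0.01444618 0.09085448]
```

View pics/o8.png

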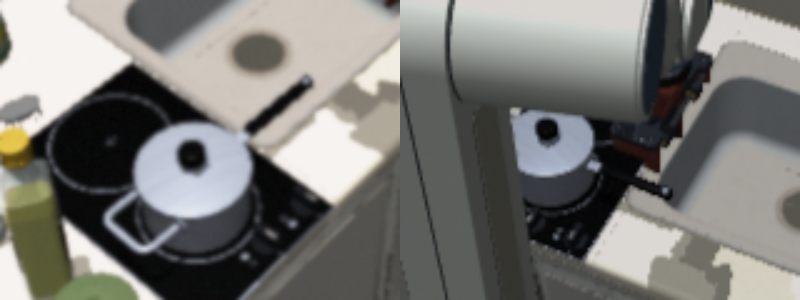

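The lid sits level and home on the pan (near 190,165 in the left half). The pan stands inside the front ring, the handle points to the sink side, and the arm is clear.

```bash
python3 -c "
from station import r
print(r.job_done())"
```

```text
the job is handed in; nothing more can be done
None
```

I handed the job in at about 37 s: back zone off, pan in the front ring with its handle to the sink side (within about 1°), and the lid home. The final pictures agree, but the hand-in returned no verdict.

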